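Back the paper winder off one notch

ROBOT

A 6-joint arm with a two-finger parallel gripper is mounted at the origin on the work surface. World frame = base frame: x ahead of the robot, y to its left, z up, the work surface at z = 0. Lengths are in mm, angles in rad, forces in N, time in s.
With the tool pointing down it reaches from about 350 to 925 mm from the base axis. Payload 6.4 kg.
Tool frame: the origin (TCP) lies midway between the tips of the shut fingers; the grasp point (between the pads) lies 19 mm behind it; z points along the fingers, y is the direction in which the jaws open and shut (so a half turn about z gives the same grasp; the last joint's range is limited). The gripper opens to 94 mm and grips with 3 to 60 N. Pads are 16 mm wide; open, the fingers measure 119 mm over their backs; the gripper's body (75 mm by 177 mm) begins 78 mm behind the grasp point.
Start: joints at [-1.467, 0.245, 1.558, -0, 1.339, -0.174], TCP at [178.261, -625.089, 205.455] pointing down, gripper open.
Joint ranges: [-3.13, 3.13], [-1.02, 2.26], [0.13, 2.54], [-0.95, 4.09], [0.21, 2.88], [-2.74, 2.74]. Speed limits (rad/s): [2.57, 2.57, 3.14, 3.14, 3.14, 3.14].

INTERFACE

Orientations are given as a unit quaternion [w, x, y, z].
In Python, from plant import robot, kin, optics, models gives the robot as it stands. Calls block until the motion is done:
- robot.move_ptp(position, orientation): joint-space move of the TCP to a pose.
- robot.move_linear(position, rotation=None, max_speed=150): straight line of the TCP; rotation=None keeps the orientation; max_speed is the mean speed in mm/s.
- robot.set_joints(angles): joint-space move.
- robot.move_gripper(opening, f_grip=None): finger opening in mm; f_grip is the grip in N (None keeps the last); returns when the fingers have stopped.
- robot.sleep(seconds).
- kin.ik(position, orientation): joint angles nearest the present ones, or None.
- robot.get_obs(): the state.
- optics.camera(name): name is "scene" or "top" or "wrist"; returns the picture (384x512x3 uint8, red, green, blue); there is no depth.
- optics.get_calibration(name): a dict with "K" (3x3 intrinsics, pixels), "distortion" ([k1, k2, p1, p2, k3] as OpenCV has them; the pictures are not rectified), "origin" and "rotation" of the camera in the world. Camera axes: x right, y down, z forward; pixel columns grow to the right and rows downward; lengths in mm; the calibration is good to about 2 mm. A picture is of the moment at which its call begins: read the wrist's pose just before it. get_calibration takes no time and is no camera call; for the wrist camera it gives the pose at the moment of the call.
A pose or a line that the arm cannot do raises robot.MotionError and nothing moves.
- robot.finish_job(): hands the job in, once; it reports no verdict.
Trained networks look in the newest picture that a camera, given by its name, has taken for a name from the list of things; names that differ only in an ending like _2 or _b are one class to them, and where a whole thing is asked for, a point or a joint stands for the part that bears it (a point fixed in the world has none). Each returns a list of dicts, best first, with "p" (0 to 1); they miss things now and then, are a little off and sometimes report something else, mostly with a low value. They report only what shows in the picture. A call takes as long as a camera call.
- models.boxes_of(camera, thing): "position" ([x, y, z] in mm, in world coordinates, good to about 4 mm: the middle of the surface that is visible of it).
The state is a dict: "time_s": time; "joint_positions": joint angles; "joint_vel": joint speeds; "effort": joint torques, N m; "position": TCP position; "orientation": TCP orientation; "ft_force": force on the tool from outside, world axes, zero at the start; "torque": the same for the moment, N m; "finger_gap": finger opening in mm.
Only numpy, scipy, OpenCV 4.12 (cv2) and the standard library are available. Lean on these libraries where they do the work, as an engineer would, in place of code of your own. Each camera call takes 0.05 s, during which the arm holds its last target.

TASK

The paper on the roll winder is wound too tight: with shut or single fingertips, tip the pawl up off the ratchet wheel by its upright tab until it stays back by itself, push the wheel's cross handle away from you (backward) by exactly one notch, then tip the pawl down again so that it sits fully in that notch. Only push, gently: grip and lift nothing, and leave everything else on the bench where it stands.

Things in the scene. Friction and masses are not known exactly. Their poses are not given: they have to be found in the camera images.
- winder: Roll-paper winder screwed to the bench: plywood base 170 x 250 x 14 mm, two aluminium cheeks 150 mm high, a paper roll (92 dia) between them. Origin: on the bench under the shaft's middle. Its x points to its far side (called away), y to the robot's left along the shaft, z up; turned by up to 0.45 rad. The shaft is at x 0, z 115 mm.
- ratchet_centre (a point): Centre of the steel ratchet wheel on the shaft, at y 100, z 115 mm in the winder's frame (axes as the winder's): 8 teeth, 112 dia over the teeth, 12 thick, outside the left cheek.
- hub (a point): Hub centre of the cross handle, on the left end of the shaft, at y 158, z 115 mm in the winder's frame (axes as the winder's): 4 round steel spokes, 14 mm dia, with black ball ends 24 dia; 100 mm from the shaft to the ball's outer end.
- wheel (a joint): Turn of ratchet, roll and cross handle together, rad. Grows as the wheel's top moves away: backward, which the pawl blocks. One notch is 0.785; at 0 a tooth bears on the seated pawl, whose free play is -0.34 to 0 in the first notch, 0.445 to 0.785 in the next one back (0.62 is the middle). Stays where it is left (friction 0.12 N m).
- spoke_tip (a point): Centre of the ball end of the spoke to push, the one nearest to upright; 88 mm from the shaft. At wheel value w it leans w - 0.35 rad from upright (negative: towards the robot).
- pawl_hinge (a point): The pawl's hinge (along y), at x 67, y 100, z 153 mm in the winder's frame (axes as the winder's). The pawl's nose reaches from it towards the robot, over the ratchet wheel.
- pawl (a joint): Lift of the pawl, rad: 0 seated in a notch (its lower stop), 1.2 tipped fully back (its upper stop). Its own weight drops it to whichever stop lies on its side of about 0.55; pushes of about 1 N at the tab are enough.
- pawl_tab (a point): Centre of the pawl's upright finger tab, a steel plate 44 wide (along the shaft) x 20 high x 8 mm on a 10 x 7 mm stem, 66 mm from the hinge (top edge 76). At pawl value p the stem leans p - 0.44 rad away from upright. Pushing the tab away lifts the nose; pushing it back towards the robot drops it.
- pen_pot: Bystander, steel pot of markers, 68 dia x 95 mm (markers stand up to about 150 mm); origin under its centre. Leave alone.
- ink_jar: Bystander, small lidded jar, 48 dia x 48 mm; origin under its centre. Leave alone.
- tape_roll: Bystander, roll of paper tape lying flat, 90 dia x 24 mm; origin under its centre. Leave alone.
- white_jar: Bystander, small white lidded jar, 56 dia x 55 mm; origin under its centre. Leave alone.
- amber_bottle: Bystander, amber bottle, 68 dia x 170 mm; origin under its centre. Leave alone.
- mug: Bystander, white mug, 80 dia x 90 mm; origin under its centre. Leave alone.
- eraser: Bystander, eraser, 55 x 24 x 13 mm; origin under its centre. Leave alone.
- spray_can: Bystander, small aluminium can, 52 dia x 140 mm; origin under its centre. Leave alone.

How it is judged:
By the outcome, as a careful person would: the job done as asked, in the order asked, and still so for the second after the job is handed in, with the robot touching nothing.
It also fails if it takes over 59 s, if anything falls off the work surface, if the arm or the gripper's body presses on something with over 40 N, if the wrist force passes 120 N, or if a joint passes its speed limit or range.

## Working session

There is one attempt and no reset: what is moved stays moved. The work goes in short steps, each a Python script; the robot and the scene stay as the last script left them, time stands still between calls to the robot, and variables do not carry over. Pictures are saved under pics/ and viewed, and the job is handed in when it is done.

```bash
ls; mkdir -p pics; python3 - <<'E'
from plant import robot, kin, optics, models
import cv2, numpy as np
for c in ["scene","top"]:
    im=optics.camera(c); cv2.imwrite(f"pics/{c}0.png",im[:,:,::-1])
    k=optics.get_calibration(c); print(c,k["K"],k["distortion"],k["origin"],k["rotation"])
    for t in ["winder","ratchet_centre","hub","spoke_tip","pawl_hinge","pawl_tab","pawl","wheel"]:
        print(t,[(np.round(d["position"]),round(d["p"],2)) for d in models.boxes_of(c,t)][:3])
print(robot.get_obs())
E
```

```text
pics
scene [[418.4191269    0.         260.33672965]
 [  0.         418.4191269  186.3928454 ]
 [  0.           0.           1.        ]] [-0.11266151  0.          0.          0.          0.        ] [1461.85672011 -194.60521301 1284.81798331] [-0.25904043  0.72095242  0.60659222 -0.21253599]
winder [(array([ 536., -212.,  109.]), 0.79), (array([ 528., -214.,  150.]), 0.7)]
ratchet_centre [(array([ 539., -213.,  109.]), 0.82)]
hub [(array([ 534., -216.,  105.]), 0.95)]
spoke_tip [(array([ 528., -211.,  146.]), 0.73)]
pawl_hinge [(array([ 530., -212.,  105.]), 0.68)]
pawl_tab []
pawl []
wheel [(array([582.,  66.,  69.]), 0.75), (array([ 527., -215.,  150.]), 0.56), (array([ 533., -213.,  109.]), 0.53)]
top [[412.45449146   0.         262.79518451]
 [  0.         412.45449146 194.98510114]
 [  0.           0.           1.        ]] [0.02615154 0.         0.         0.         0.        ] [ 324.89583105    5.8396754  1213.30330509] [-0.06302794  0.70869722 -0.69893778  0.07253762]
winder [(array([ 486., -197.,  130.]), 0.81)]
ratchet_centre [(array([ 484., -202.,  137.]), 0.88)]
hub [(a
[... 396 characters left out ...]
9, 'joint_positions': array([-1.46705782e+00,  2.45083446e-01,  1.55780219e+00,  1.71648121e-05,
        1.33869647e+00, -1.74086008e-01]), 'joint_vel': array([ 1.16106916e-03,  8.29540258e-04,  1.42560676e-03, -1.20672075e-03,
        4.45273697e-04, -1.31547066e-05]), 'effort': array([ 1.43543475e-03, -4.15826440e+01, -3.14880288e+01,  6.87408959e-02,
        2.87907739e-02, -1.56298023e-05]), 'position': array([ 178.29205984, -625.08249799,  205.46467025]), 'orientation': array([5.56223282e-06, 9.90367471e-01, 1.38463978e-01, 8.16172784e-06]), 'ft_force': array([ 0.30020715,  0.05931322, -0.50143029]), 'torque': array([0.01927276, 0.01617377, 0.01069438]), 'finger_gap': 93.91933418830487}
```

```bash
python3 - <<'E'
import cv2
for c in ["scene","top"]:
    im=cv2.imread(f"pics/{c}0.png"); cv2.imwrite(f"pics/{c}0b.png",cv2.resize(im,(800,600),interpolation=cv2.INTER_CUBIC))
E
```

```text
(no output)
```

View pics/scene0b.png

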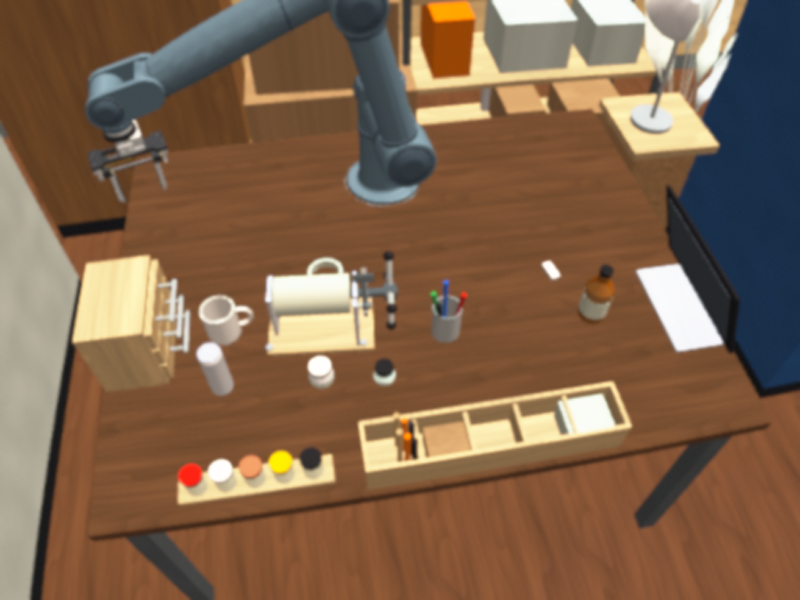

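View pics/top0b.png

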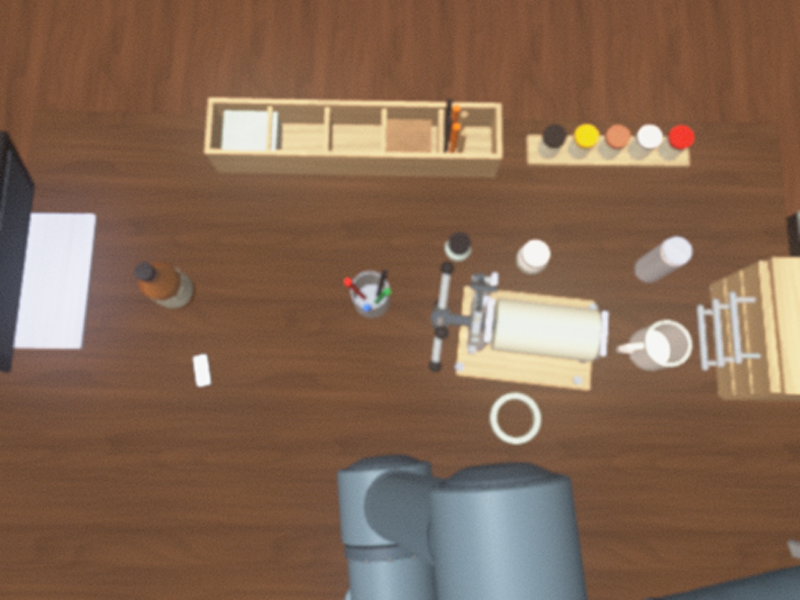

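```bash
python3 - <<'E'
import cv2
im=cv2.imread("pics/top0.png")[155:265,265:395]; cv2.imwrite("pics/topc.png",cv2.resize(im,None,fx=6,fy=5.4 if 0 else 6,interpolation=cv2.INTER_CUBIC)[:600])
im=cv2.imread("pics/scene0.png")[150:250,160:290]; cv2.imwrite("pics/scenec.png",cv2.resize(im,None,fx=6,fy=6,interpolation=cv2.INTER_CUBIC))
from plant import robot,optics
import numpy as np
k=optics.get_calibration("wrist"); print(k, robot.get_obs()["time_s"])
E
```

```text
{'K': array([[345.33911225,   0.        , 256.95590828],
       [  0.        , 345.33911225, 189.85149252],
       [  0.        ,   0.        ,   1.        ]]), 'distortion': array([-0.01506471,  0.        ,  0.        ,  0.        ,  0.        ]), 'origin': array([ 243.55551861, -605.44380787,  384.54284817]), 'rotation': array([ 0.09467209,  0.79270155, -0.59799244, -0.07117931])} 0.9
```

View pics/topc.png

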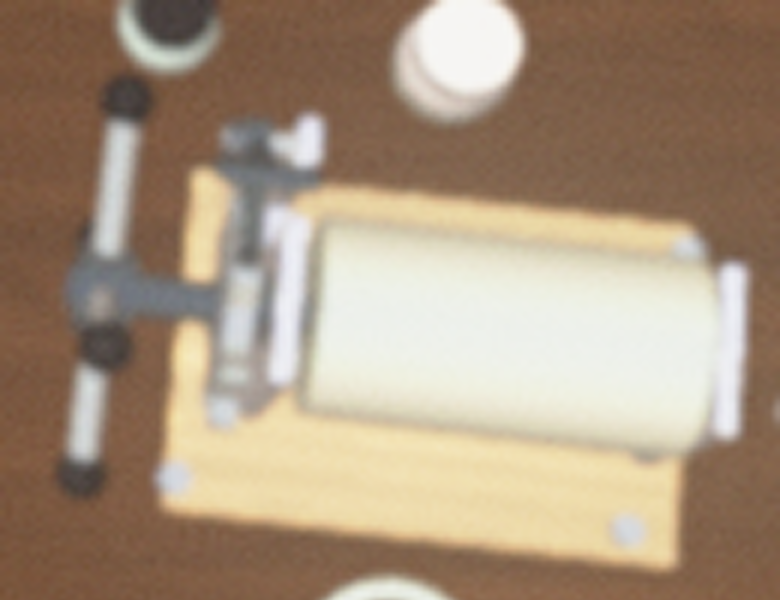

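View pics/scenec.png

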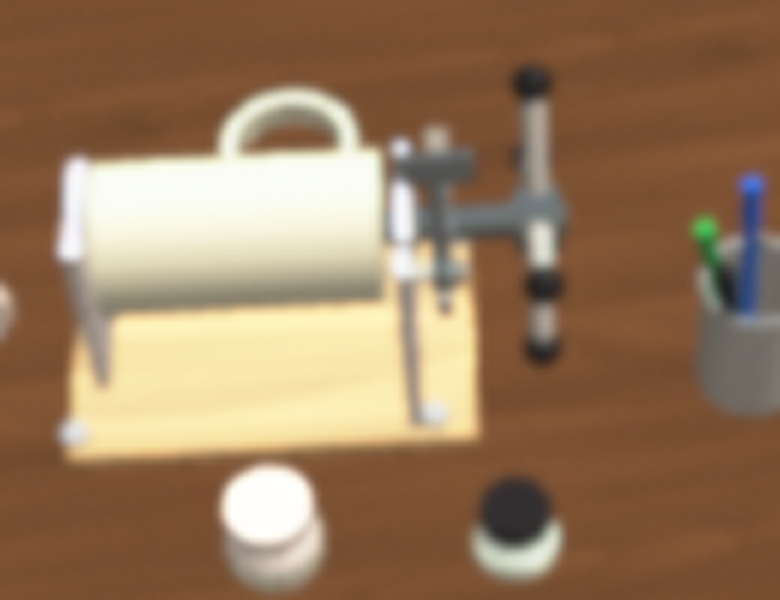

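```bash
cat > h.py <<'E'
import numpy as np, cv2
from scipy.spatial.transform import Rotation as R
from scipy.optimize import least_squares
from plant import robot,kin,optics,models
def proj(cal,P):
    q=cal["rotation"]; q=np.array(q); Rw=R.from_quat(q[[1,2,3,0]]).as_matrix()
    Pc=(np.atleast_2d(P)-cal["origin"])@Rw
    return cv2.projectPoints(Pc,np.zeros(3),np.zeros(3),cal["K"],np.array(cal["distortion"]))[0].reshape(-1,2)
def W2(pose,P):
    x,y,a=pose; P=np.atleast_2d(P); c,s=np.cos(a),np.sin(a)
    return np.c_[x+c*P[:,0]-s*P[:,1], y+s*P[:,0]+c*P[:,1], P[:,2]]
def ball(w,k): # k quarter turns away
    t=w-.35+k*np.pi/2
    return [88*np.sin(t),158,115+88*np.cos(t)]
def tab(p,r=66,y=100):
    t=p-.44
    return [67+r*np.sin(t),y,153+r*np.cos(t)]
E
cat > fit1.py <<'E'
from h import *
ct=optics.get_calibration("top"); cs=optics.get_calibration("scene")
T=lambda u,v:(265+(u+.5)/6-.5,155+(v+.5)/6-.5)
S=lambda u,v:(160+(u+.5)/6-.5,150+(v+.5)/6-.5)
obsT=np.array([T(104,345),T(128,98),T(80,475)]); obsS=np.array([S(532,80),S(542,284),S(544,348)])
cor=np.array([T(193,170),T(698,222),T(678,568),T(160,515)])
def res(p,full=False):
    po,w=p[:3],p[3]
    bT=proj(ct,W2(po,[ball(w,0),ball(w,1),ball(w,-1)])); bS=proj(cs,W2(po,[ball(w,0),ball(w,1),ball(w,2)]))
    c=proj(ct,W2(po,[[85+p[4],125,14],[85+p[4],-125,14],[-85+p[4],-125,14],[-85+p[4],125,14]]))
    r=np.r_[bT-obsT,bS-obsS,(c-cor)]
    return r if full else r.ravel()
f=least_squares(res,[480,-200,-.1,-.1,0],loss="soft_l1")
print(f.x); print(res(f.x,True).round(1))
po=f.x[:3]
for p in (0,1.2): print("tab",p,T,W2(po,tab(p)).round(), (proj(ct,W2(po,tab(p)))-[265,155])*6, (proj(cs,W2(po,tab(p)))-[160,150])*6)
print("hub",W2(po,[0,158,115]),"tip",W2(po,ball(f.x[3],0)))
E
python3 fit1.py
```

```text
[ 5.02718774e+02 -2.19595578e+02 -9.08685071e-02 -9.26108233e-02
 -2.97727918e+00]
[[ 1.5  0.3]
 [ 0.7  0.3]
 [ 1.4 -0.1]
 [-0.8  0.6]
 [-0.1  0.2]
 [-0.8  0. ]
 [-2.4  0.2]
 [-2.8  0.2]
 [-2.4 -0.2]
 [-2.1 -0.5]]
tab 0 <function <lambda> at 0x7f685b6272e0> [[ 551. -124.  213.]] [[269.94293028 170.79259712]] [[429.31584543 166.3988079 ]]
tab 1.2 <function <lambda> at 0x7f685b6272e0> [[ 624. -130.  201.]] [[280.52729348   8.81313414]] [[435.75726455 283.06671572]]
hub [[517.05624848 -62.24743905 115.        ]] tip [[479.52133407 -58.82727871 194.52001449]]
```

```bash
sed -i 's/\[\[85+p\[4\],125,14\],\[85+p\[4\],-125,14\],\[-85+p\[4\],-125,14\],\[-85+p\[4\],125,14\]\]/np.array([[85+p[4],125+p[5],14],[85+p[4],-125+p[5],14],[-85+p[4],-125+p[5],14],[-85+p[4],125+p[5],14]])/; s/-.1,-.1,0\]/-.1,-.1,0,0]/' fit1.py; python3 fit1.py
```

```text
[ 5.02238937e+02 -2.16665436e+02 -9.48300147e-02 -9.25236474e-02
 -1.64234618e+00 -9.98000903e+00]
[[ 0.3  0.2]
 [-0.3  0.3]
 [ 0.2 -0.1]
 [ 0.   0.6]
 [ 0.6  0.2]
 [-0.1 -0.1]
 [ 0.1  0.1]
 [-0.3  0.5]
 [-0.1  0. ]
 [ 0.3 -0.6]]
tab 0 <function <lambda> at 0x7f492892b2e0> [[ 550. -121.  213.]] [[263.34426311 170.92680699]] [[434.14309707 165.64003909]]
tab 1.2 <function <lambda> at 0x7f492892b2e0> [[ 624. -128.  201.]] [[274.77141727   9.01070608]] [[440.1792297  282.29041781]]
hub [[517.19963277 -59.37532946 115.        ]] tip [[479.68546307 -55.80715791 194.52329988]]
```

```bash
cat >> h.py <<'E'
POSE=np.array([502.2,-216.7,-.0948])
def Q(a=None):
    a=POSE[2] if a is None else a
    return np.array([0,np.cos(a/2),np.sin(a/2),0])
def wp(x,y,z): return W2(POSE,[x,y,z])[0]
def st(tag=""):
    o=robot.get_obs(); print(tag,"t",round(o["time_s"],2),o["position"].round(1),"F",o["ft_force"].round(2),"gap",round(o["finger_gap"],1))
def snap(c,name,box=None,s=6):
    im=optics.camera(c)[:,:,::-1]
    if box: im=im[box[1]:box[3],box[0]:box[2]]; im=cv2.resize(im,None,fx=s,fy=s,interpolation=cv2.INTER_CUBIC)
    cv2.imwrite("pics/"+name,im)
E
python3 - <<'E'
from h import *
for p in [(-30,100,300),(-5,100,212),(86,100,212),(-75,158,188),(5,158,188),(165,100,198),(59,100,210)]: print(p,wp(*p).round(),kin.ik(wp(*p),Q()))
robot.move_gripper(0,10)
o=robot.get_obs()["position"]
robot.move_linear([o[0],o[1],360],max_speed=250)
robot.move_ptp(wp(-30,100,330),Q())
st()
snap("wrist","w0.png")
for t in ["spoke_tip","pawl_tab","pawl","hub"]:
    print(t,[(np.round(d["position"]),round(d["p"],2)) for d in models.boxes_of("wrist",t)][:3])
cal=optics.get_calibration("wrist")
print("tab",proj(cal,W2(POSE,[tab(0,66,78),tab(0,66,122),tab(0,76,78),tab(0,76,122)])).round(),"ball",proj(cal,W2(POSE,[ball(-.09,k) for k in (0,1,-1)])).round())
E
```

```text
(-30, 100, 300) [ 482. -114.  300.] [-4.62348339e-01 -1.93303445e-01  1.83343322e+00 -4.44089210e-16
  1.50146288e+00  1.20324799e+00]
(-5, 100, 212) [ 507. -117.  212.] [-4.44615437e-01 -6.88184339e-02  1.88103753e+00 -4.44089210e-16
  1.32937356e+00  1.22098089e+00]
(86, 100, 212) [ 597. -125.  212.] [-3.92338080e-01  1.48210725e-01  1.65729021e+00 -4.44089210e-16
  1.33609172e+00  1.27325825e+00]
(-75, 158, 188) [442. -52. 188.] [-3.73148531e-01 -2.41520084e-01  2.07772541e+00 -4.44089210e-16
  1.30538733e+00  1.29244780e+00]
(5, 158, 188) [522. -60. 188.] [-3.30112737e-01 -3.14663848e-02  1.89030925e+00 -4.44089210e-16
  1.28274978e+00  1.33548359e+00]
(165, 100, 198) [ 676. -133.  198.] [-3.58154205e-01  3.39580716e-01  1.45595215e+00 -4.44089210e-16
  1.34605979e+00  1.30744212e+00]
(59, 100, 210) [ 570. -123.  210.] [-4.06146302e-01  8.71417875e-02  1.72768966e+00 -4.44089210e-16
  1.32676121e+00  1.25945002e+00]
 t 5.22 [ 481.8 -114.9  330. ] F [-0.68  0.13  0.01] gap 0.6
spoke_tip [(array([ 509., -199.,  154.]), 0.89)]
pawl_tab [(array([ 555., -120.,  209.]), 0.76)]
pawl [(array([ 551., -122.,  214.]), 0.63), (array([ 516., -199.,  152.]), 0.54)]
hub [(array([ 511., -202.,  152.]), 0.75)]
tab [[284. 105.]
 [231. 105.]
 [285. 110.]
 [230. 110.]] ball [[196. 189.]
 [198.  63.]
 [213. 200.]]
```

View pics/w0.png

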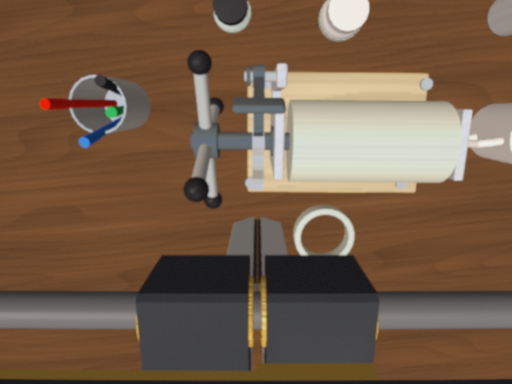

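The fit agrees with the wrist picture: the tab bar is at about (258,105), the near-upright ball at (196,189) and the away ball at (199,62). Next I push the pawl.

```bash
python3 - <<'E'
from h import *
robot.move_linear(wp(-5,100,212),max_speed=150); st("pre")
for x in (15,40,65,86):
    robot.move_linear(wp(x,100,212),max_speed=50); st(x)
robot.move_linear(wp(86,100,290),max_speed=120); st("up")
snap("scene","s1.png",(160,150,290,250)); snap("wrist","w1.png")
snap("top","t1.png",(265,155,395,255))
E
```

```text
pre t 6.42 [ 507.2 -116.9  213.1] F [ 0.41 -0.07  1.08] gap 0.4
15 t 6.97 [ 526.7 -118.5  211.9] F [ 0.06 -0.79 -0.02] gap 0.2
40 t 7.62 [ 551.5 -120.9  211.8] F [-0.31 -0.37  0.95] gap -0.1
65 t 8.27 [ 576.4 -123.3  211.8] F [-0.49  0.01 -0.4 ] gap 0.5
86 t 8.83 [ 597.3 -125.2  211.7] F [-0.46 -0.4  -0.35] gap 0.3
up t 9.63 [ 596.8 -125.1  289.1] F [-0.25 -0.14 -0.9 ] gap 0.4
```

View pics/s1.png

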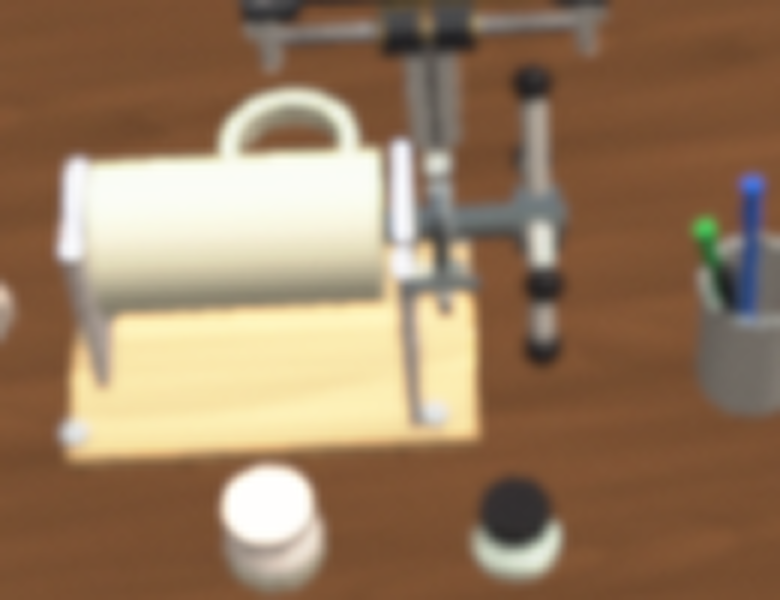

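View pics/w1.png

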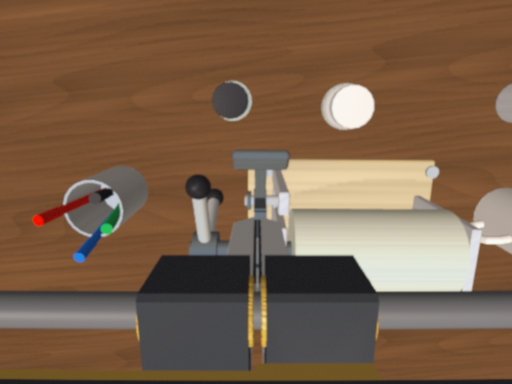

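Scene (440,282) and wrist (260,160) both show the tab tipped back at its far stop. The spoke ball hasn't moved, so next I push the wheel.

```bash
python3 - <<'E'
from h import *
robot.move_linear(wp(-82,158,290),max_speed=200)
robot.move_linear(wp(-82,158,189),max_speed=150); st("pre")
for x in (-60,-30,-12,3):
    robot.move_linear(wp(x,158,189),max_speed=45); st(x)
robot.move_linear(wp(-40,158,189),max_speed=120); st("back")
snap("scene","s2.png",(160,150,290,250)); snap("wrist","w2.png")
cs=optics.get_calibration("scene"); cw=optics.get_calibration("wrist")
for w in (.5,.62,.75): print(w,((proj(cs,W2(POSE,[ball(w,0),ball(w,1),ball(w,2)]))-[160,150])*6).round().tolist(),proj(cw,W2(POSE,[ball(w,0),ball(w,1)])).round().tolist())
E
```

```text
pre t 11.65 [436.2 -51.9 189.8] F [-0.32 -0.61  0.78] gap 0.7
-60 t 12.29 [457.4 -53.7 188.8] F [ 0.23 -0.59 -0.55] gap -0.1
-30 t 13.11 [487.5 -56.5 188.8] F [-0.73  0.03 -0.11] gap 0.5
-12 t 13.66 [505.5 -58.3 188.8] F [ 0.32  0.58 -0.35] gap 0.8
3 t 14.14 [520.6 -59.7 189. ] F [ 0.76 -0.06 -0.82] gap 0.4
back t 14.65 [477.8 -55.8 189.5] F [-0.74 -0.39 -1.26] gap 0.4
0.5 [[535.0, 138.0], [545.0, 346.0], [536.0, 287.0]] [[259.0, 139.0], [258.0, 22.0]]
0.62 [[536.0, 154.0], [545.0, 353.0], [535.0, 272.0]] [[259.0, 117.0], [258.0, 29.0]]
0.75 [[537.0, 173.0], [545.0, 359.0], [533.0, 255.0]] [[259.0, 94.0], [258.0, 37.0]]
```

View pics/s2.png

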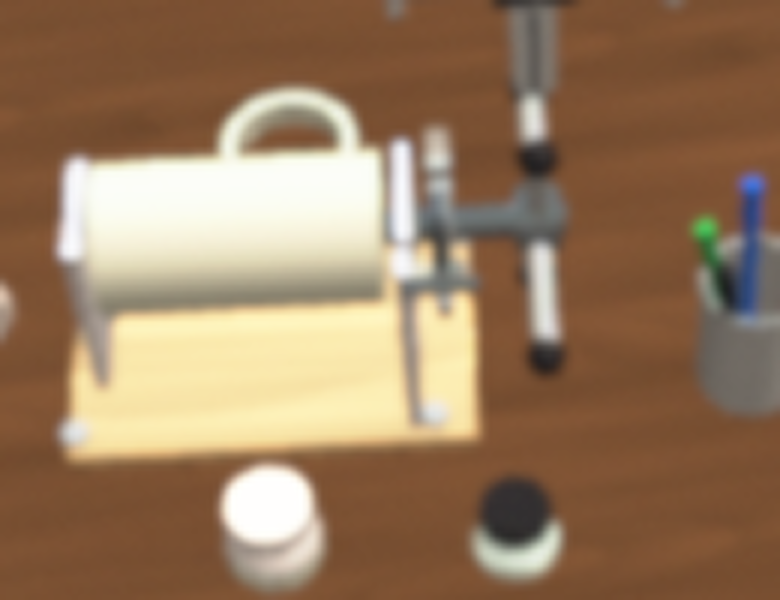

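View pics/w2.png

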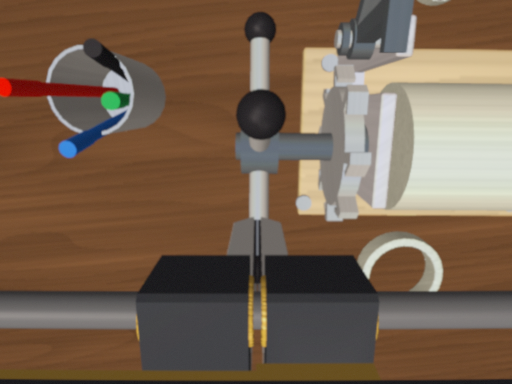

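The ball is at scene (537,158) and wrist (260,114), which gives w ≈ 0.64. That is well inside the 0.445–0.785 notch, and the tab is still tipped back. Next I lower the pawl.

```bash
python3 - <<'E'
from h import *
robot.move_linear(wp(-40,158,300),max_speed=200)
robot.move_linear(wp(165,100,300),max_speed=220)
robot.move_linear(wp(165,100,198),max_speed=150); st("pre")
for x,z in ((135,198),(115,202),(90,208),(72,210),(58,210)):
    robot.move_linear(wp(x,100,z),max_speed=45); st(x)
robot.move_linear(wp(90,100,212),max_speed=100)
robot.move_linear(wp(140,100,300),max_speed=150); st("up")
snap("scene","s3.png",(160,150,290,250)); snap("wrist","w3.png")
E
```

```text
pre t 17.41 [ 676.5 -133.   199.4] F [ 0.16  0.37 -0.44] gap 0.5
135 t 18.23 [ 646.1 -130.   198.1] F [ 0.79 -0.75  0.44] gap 0.5
115 t 18.82 [ 625.8 -128.   201.9] F [0.78 0.82 0.72] gap 0.6
90 t 19.55 [ 601.2 -125.7  208. ] F [-0.23  0.71  0.53] gap 0.5
72 t 20.1 [ 583.2 -124.   210.2] F [ 0.34 -1.08 -0.03] gap 0.5
58 t 20.56 [ 569.3 -122.6  210.1] F [0.2  0.19 0.27] gap 0.5
up t 21.85 [ 650.3 -130.2  299. ] F [-0.18  0.44  0.28] gap 0.8
```

View pics/s3.png

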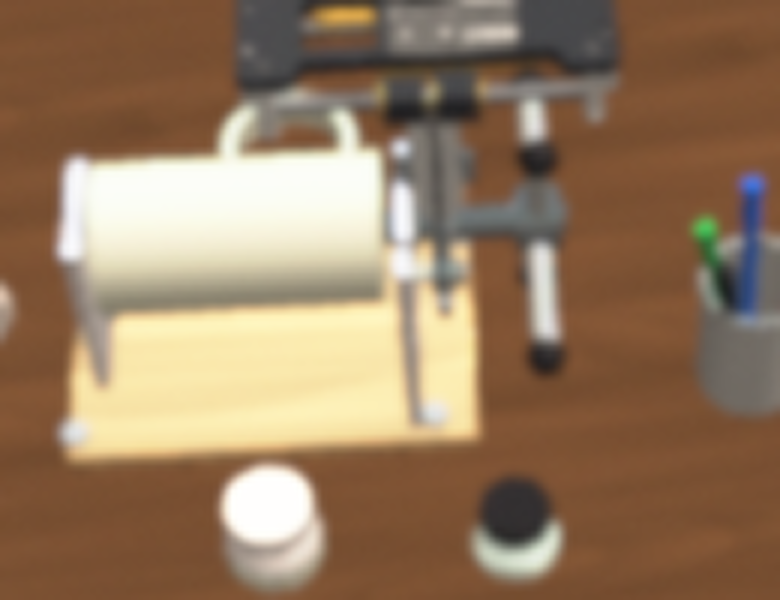

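Gripper hides the tab here, so I'll move clear and look again.

```bash
python3 - <<'E'
from h import *
robot.move_linear(wp(140,100,400),max_speed=200)
robot.move_linear(wp(-110,100,400),max_speed=250); st()
snap("scene","s4.png",(160,150,290,250)); snap("wrist","w4.png")
cs=optics.get_calibration("scene"); cw=optics.get_calibration("wrist")
for p in (0,.1,.2): 
    P=W2(POSE,[tab(p,76,78),tab(p,76,122),tab(p,56,78)]); print(p,((proj(cs,P)-[160,150])*6).round().tolist(),proj(cw,P).round(1).tolist())
im=cv2.imread("pics/w4.png"); u,v=proj(cw,W2(POSE,tab(0)))[0].astype(int); print(u,v)
x0=max(0,u-65);y0=max(0,v-45); print(x0,y0)
cv2.imwrite("pics/w4c.png",cv2.resize(im[y0:y0+100,x0:x0+130],None,fx=6,fy=6,interpolation=cv2.INTER_CUBIC))
for p in (0,.1,.2):
  print(p,((proj(cw,W2(POSE,[tab(p,76,78),tab(p,76,122)]))-[x0,y0])*6).round().tolist())
E
```

```text
t 23.75 [ 402.5 -106.7  399.3] F [ 0.49  1.04 -0.06] gap 0.1
0 [[394.0, 152.0], [472.0, 147.0], [396.0, 184.0]] [[281.2, 24.2], [235.1, 24.1], [280.1, 19.1]]
0.1 [[394.0, 158.0], [473.0, 153.0], [396.0, 189.0]] [[281.5, 15.4], [234.8, 15.4], [280.3, 13.0]]
0.2 [[394.0, 165.0], [473.0, 161.0], [396.0, 194.0]] [[281.8, 6.4], [234.6, 6.3], [280.5, 6.6]]
258 21
193 0
0 [[529.0, 145.0], [253.0, 145.0]]
0.1 [[531.0, 93.0], [251.0, 92.0]]
0.2 [[533.0, 38.0], [249.0, 38.0]]
```

View pics/s4.png

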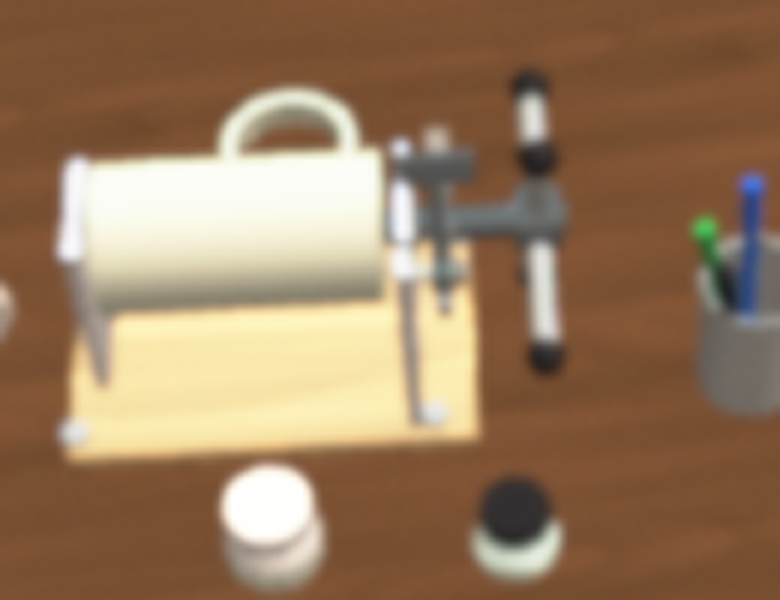

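View pics/w4c.png

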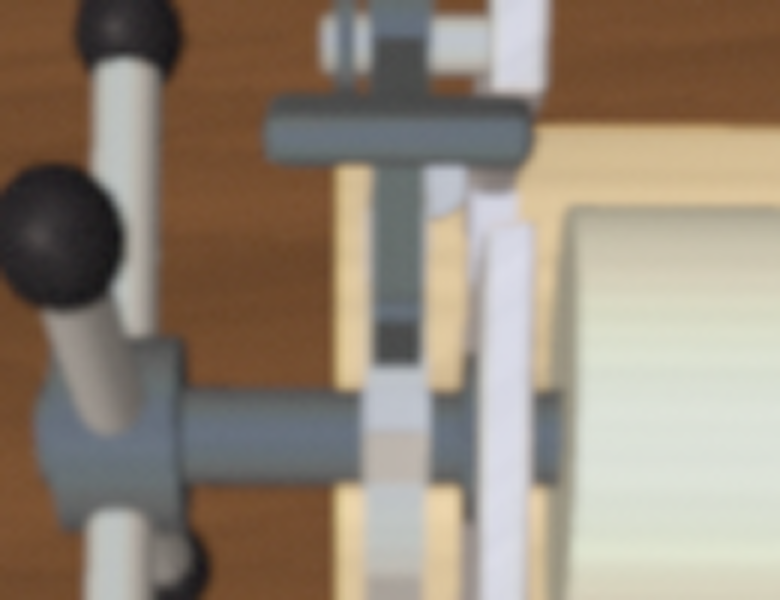

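View pics/w4.png

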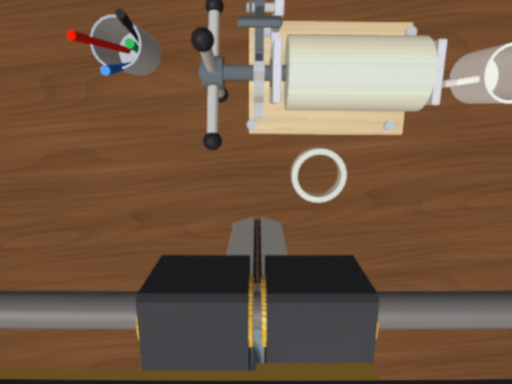

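```bash
python3 - <<'E'
import cv2,numpy as np
a=cv2.imread("pics/scenec.png").astype(float); b=cv2.imread("pics/s4.png").astype(float); c=cv2.imread("pics/s1.png").astype(float)
r=(slice(140,200),slice(385,480))
print(np.abs(a[r]-b[r]).mean(),np.abs(a[r]-c[r]).mean())
A=a[r].mean(2).astype(np.float32);B=b[r].mean(2).astype(np.float32)
print(cv2.phaseCorrelate(A,B))
E
```

```text
0.9391228070175439 38.458362573099414
((0.028838334810096455, -0.0291108583694637), 0.9886759850713942)
```

```bash
python3 - <<'E'
from h import *
robot.finish_job(); st()
E
```

```text
the job is handed in; nothing more can be done
the job is handed in; nothing more can be done
```

The winder is slackened by one notch and the pawl is seated again. I handed the job in at about 24 s of the 59 s allowed.

- **What I did:** With shut fingertips I pushed the tab away until the pawl rested at its far stop. I then pushed the upright spoke's ball backward and tipped the pawl down from the far side. I only pushed; nothing was gripped or lifted, and the wrist force readings, taken at the end of each move, stayed near 1 N.
- **Wheel:** It went from about -0.09 to about 0.64 rad. The scene and wrist cameras gave 0.645 and 0.635, both inside the 0.445–0.785 notch.
- **Pawl:** In the last scene picture the tab sits within about 0.01 px of where it was when seated at the start. The wrist camera suggested about 0.02 rad of lift, which is within the error of my pose fit.
- **Other items:** Those in view in the last scene and wrist pictures (jars, pen pot, tape roll, mug) looked unmoved. I did not check the amber bottle, eraser or spray can again, but the arm never went near them.

No check failed. `finish_job` gives no verdict, so the final second after hand-in is not confirmed.

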